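Flip up a length stop and set the moulding to the next one

ROBOT

A 7-joint arm with a two-finger parallel gripper is mounted at the origin on the work surface. World frame = base frame: x ahead of the robot, y to its left, z up, the work surface at z = 0. Lengths are in m, angles in rad, forces in N, time in s.
With the tool pointing down it reaches from about 0.425 to 1.025 m from the base axis. Payload 9.4 kg.
Tool frame: the origin (TCP) lies between the finger pads; the fingertips stand 11 mm ahead of it and the grasp point (between the pads) lies 8 mm behind it; z points along the fingers, y is the line along which they close (so a half turn about z gives the same grasp; the last joint's range is limited). The gripper opens to 93 mm and grips with 3 to 60 N. Pads are 15 mm wide; open, the fingers measure 128 mm over their backs; the gripper's body (75 mm by 188 mm) begins 65 mm behind the grasp point.
Start: joints at [1.168, 0.599, -0.003, 1.599, 0.002, 0.943, -0.08], TCP at [0.232, -0.687, 0.197] pointing down, gripper open.
Joint ranges: [-2.57, 2.57], [-0.35, 1.97], [-1.29, 1.29], [0.11, 2.56], [-1.05, 4.19], [0.11, 1.86], [-2.63, 2.63]. Speed limits (rad/s): [2.22, 2.22, 3.01, 3.01, 3.14, 3.14, 3.14].

INTERFACE

Orientations are given as a rotation vector (axis times angle).
In Python, from workcell import manip gives the robot as it stands.
- The arm moves only by the tool jog_arm, never from a script. Its argument "moves" is a list that holds one entry, the list of rows, each a list of 7 numbers: the shift along the tool's x, y, z in mm, then the turn, a rotation vector about the tool's x, y, z in rad, then the opening, from -1 (shut) to 1 (fully open). In form: [[[tx, ty, tz, rx, ry, rz, fingers], ...]]. A call has 1 to 12 rows; each row is the pose to reach, as a shift and turn from the pose commanded when the call began, along the tool's axes at that moment; what a row does not reach only later rows make up. A row lasts 1/8 s, in which the tool goes at most 62.5 mm and 10.7 degrees, less where a joint would pass 70% of its speed; a pose out of reach is approached as far as the arm can. A call with a gripper value outside its range is refused whole. The fingers move at their own pace and stop on an object; the grip force is fixed at half the most. Time passes only in rows, so rows that repeat a pose let the fingers close. It gives the time, the measured TCP pose, the force, the opening and the grip force at its end, in the units of the state.
- manip.sense(): the state, without advancing time (a new reading comes with each control period).
- manip.capture(name): name is "side" or "top"; returns the picture (420x560x3 uint8, blue, green, red); there is no depth.
- manip.camera_params(name): a dict with "vertical_fov" (degrees; the focal length in pixels is half the picture's height over the tangent of half this angle, whatever the lens; pixels are square), "cx", "cy" (the principal point, pixels), "R" (3x3) and "t" (3): a world point X has camera coordinates R X + t. Camera axes: x right, y down, z forward; pixel columns grow to the right and rows downward; lengths in m; the calibration is good to about 2 mm. A picture is of the moment at which its call begins. camera_params takes no time and is no camera call.
- manip.finish_job(): hands the job in; it is judged then, once.
Trained networks look in the newest picture that a camera, given by its name, has taken for a name from the list of things; names that differ only in an ending like _2 or _b are one class to them, and where a whole thing is asked for, a point or a joint stands for the part that bears it (a point fixed in the world has none). Each returns a list of dicts, best first, with "score" (0 to 1); they miss things now and then, are a little off and sometimes report something else, mostly with a low value. They report only what shows in the picture. A call takes as long as a camera call. They do not tell look-alikes from the thing itself.
- manip.search_frame(camera, label): "box" ([left, top, right, bottom] in pixels, round what is visible of it).
- manip.trace(camera, label): "pixels" (420x560 bool, what is visible of it) and "box" ([left, top, right, bottom] in pixels, round what is visible of it).
- manip.pinpoint(camera, label): "point" ([column, row] in pixels: a listed point, or the origin of a listed thing).
The state is a dict: "time_s": time; "q": joint angles; "joint_velocities": joint speeds; "tau": joint torques, N m; "tcp_pos": TCP position; "tcp_rot": TCP orientation; "wrist_force": force on the tool from outside, world axes, zero at the start; "moment": the same for the moment, N m; "width": finger opening in m; "grip_force": force on a finger pad.
Only numpy, scipy, OpenCV 4.12 (cv2) and the standard library are available. Lean on these libraries where they do the work, as an engineer would, in place of code of your own. Each camera call takes 0.05 s, during which the arm holds its last target. There are 200 camera calls.

TASK

On the saw's fence, swing the near flip stop (the one nearer the piece of picture moulding) up and over backwards until it stays up against its rear rest by itself. Then bring the moulding along the fence and press it firmly home against the other stop, which stays down, with its side flat against the fence. Do not shift either stop along the fence and leave the other things on the bench where they are.

Things in the scene. Friction and masses are not known exactly. Their poses are not given: they have to be found in the camera images.
- fence: Aluminium fence of an upcut saw, fixed to the bench: a bar 40 mm deep (x), 50 mm high, along its y from -360 to +300 mm, feet behind it. Origin: on the bench at the foot of its front face, on the saw line (a 6 mm gap in the bar, slot in the bench plate). Its x points away from the robot into the bar, so work lies at negative x. It sits a little skew on the bench.
- stop_a: One of two identical flip stops on the fence, 25 to 185 mm along its y; which is the near one (smaller y) varies. Dark steel carriage 36 mm wide (y), clamp knob behind; a push of about 25 N along the fence makes it slip. Origin: centre of its front lower edge, 50 mm above the bench in the plane of the fence's front face; axes as the fence. It carries a swing arm on a cross pin.
- stop_b: The other flip stop. The aluminium swing arm of each: a bar 14 mm square reaching 100 mm forward (-x) of the pin; a blade hanging from it 16 to 46 mm forward of the pin, down to 3 mm above the bench, 12 mm thick (its faces 6 mm either side of the stop's origin in y stop the work); at the bar's end a thumb lip 32 mm wide, 88 to 112 mm forward of the pin.
- stop_a_arm (a joint): Swing of stop_a's arm about its pin, rad: 0 = down (bar level, blade in front of the fence), growing as the lip rises on the robot's side, 1.57 = bar upright, 2.35 = leaning back on the rear rest. The arm (about 0.18 kg, little friction) falls back down if let go below about 1.8 and falls on to the rest by itself if let go above about 2.05.
- stop_b_arm (a joint): The same for stop_b.
- stop_a_hinge (a point): Centre of stop_a's hinge pin, 72 mm above the bench and 12 mm behind the plane of the fence's front face; the pin runs along the fence. Its frame turns with the arm.
- stop_b_hinge (a point): The same for stop_b.
- stop_a_lip (a point): Point on the underside of stop_a's bar, 100 mm from the pin and 7 mm below the bar's axis, under the thumb lip; when down it is 65 mm above the bench with nothing below it. The lip itself is 8 mm thick, its underside 71 mm above the bench when down (1 mm below the bar's axis), its front edge 12 mm further forward than this point. Moves with the arm.
- stop_b_lip (a point): The same for stop_b.
- moulding: Loose length of wooden picture moulding, 200 mm long (its y), 42 mm wide, square cut; 27 mm high over the 18 mm at its +x side, 18 mm over the rest; about 0.16 kg. Origin: centre of its underside. Starts in front of the fence on the -y side of both stops. Home: centre 106 mm from the far stop's origin along the fence, 21 mm in front of its face; either side may face the fence.
- parts_bin: Bystander: blue plastic parts bin, 130 x 105 x 75 mm, origin at the centre of its underside.
- glue: Bystander: white glue bottle, 54 mm across, 150 mm high, origin at the centre of its underside.
- corner_sample: Bystander: dark wooden corner sample (a chevron about 100 x 130 mm, 20 mm high), origin under its corner, arms towards its +y and -y.
- tape_measure: Bystander: black tape measure, 70 x 35 x 65 mm, origin at the centre of its underside.
Mind the look-alikes: they are no part of the job. Of the things shaped like the moulding, the wooden one is meant.

How it is judged:
By the outcome, as a careful person would: the job done as asked, in the order asked, and still so for the second after the job is handed in, with the robot touching nothing.
It also fails if it takes over 72 s, if anything falls off the work surface, if the arm or the gripper's body presses on something with over 40 N, if the wrist force passes 120 N, or if a joint passes its speed limit or range.

## Working session

There is one attempt and no reset: what is moved stays moved. The work goes in short steps, Python scripts to look and compute and a tool call to move; the robot and the scene stay as the last step left them, time stands still between calls to the robot, and variables do not carry over. Pictures are saved under pics/ and viewed, at most 10 in all, crops included, and the job is handed in when it is done.

Besides the shell and the picture viewer there is one more tool, called after "Emit:" in YAML: its name, and indented under it one key for each argument. jog_arm: Moves the arm, as the interface text tells. Its arguments: {"type":"object","properties":{"moves":{"type":"array","items":{"type":"array","items":{"type":"array","items":{"type":"number"}}}}},"required":["moves"]}

```bash
ls; mkdir -p pics; cat > h.py <<'E'
from workcell import manip
import numpy as np, cv2
from scipy.spatial.transform import Rotation as Rn
def cam(n):
    p=manip.camera_params(n); f=210/np.tan(np.radians(p['vertical_fov'])/2)
    return f,p['cx'],p['cy'],np.array(p['R']),np.array(p['t'])
def proj(n,X):
    f,cx,cy,R,t=cam(n); c=np.atleast_2d(X)@R.T+t
    return np.c_[cx+f*c[:,0]/c[:,2],cy+f*c[:,1]/c[:,2]]
def ray(n,u):
    f,cx,cy,R,t=cam(n); d=R.T@np.array([(u[0]-cx)/f,(u[1]-cy)/f,1]); return -R.T@t,d/np.linalg.norm(d)
def atz(n,u,z):
    o,d=ray(n,u); return o+d*(z-o[2])/d[2]
def tri(us,ut):
    o1,d1=ray('side',us);o2,d2=ray('top',ut)
    s=np.linalg.lstsq(np.c_[d1,-d2],o2-o1,rcond=None)[0]
    a=o1+s[0]*d1;b=o2+s[1]*d2
    return (a+b)/2,np.linalg.norm(a-b)
E
python3 - <<'E'
from h import *
np.set_printoptions(precision=3,suppress=True)
for n in('side','top'):
    cv2.imwrite(f'pics/{n}0.png',manip.capture(n)); print(n,manip.camera_params(n))
    for l in('fence','stop_a','stop_b','stop_a_hinge','stop_a_lip','moulding'):
        print(l,[(np.round(d['point'],1),round(d['score'],2)) for d in manip.pinpoint(n,l)])
    print([(np.round(d['box']),round(d['score'],2)) for d in manip.search_frame(n,'moulding')])
print(manip.sense())
E
```

```text
pics
side {'vertical_fov': 56.947289072672014, 'cx': 272.44983551466055, 'cy': 213.178914526732, 'R': array([[ 0.997, -0.075,  0.02 ],
       [-0.023, -0.539, -0.842],
       [ 0.074,  0.839, -0.539]]), 't': array([-0.547,  0.068,  1.087])}
fence [(array([300.4, 176.8]), 0.68)]
stop_a [(array([293.9, 181.9]), 0.97), (array([297.7, 199.1]), 0.76)]
stop_b [(array([293.9, 181.9]), 0.97), (array([297.7, 199.1]), 0.76)]
stop_a_hinge [(array([301.1, 189.9]), 0.64), (array([296.5, 220.1]), 0.31)]
stop_a_lip [(array([269.2, 189.2]), 0.95)]
moulding [(array([176.3, 284. ]), 0.97), (array([372.6, 350.6]), 0.89), (array([251.2, 337.3]), 0.85), (array([277.1, 257.6]), 0.59)]
[(array([357., 306., 396., 400.]), 0.81), (array([150., 250., 200., 315.]), 0.78), (array([224., 296., 279., 376.]), 0.73)]
top {'vertical_fov': 57.328190242624444, 'cx': 286.80507084421527, 'cy': 217.60049988170317, 'R': array([[-0.042, -0.999, -0.   ],
       [-0.979,  0.041, -0.199],
       [ 0.199, -0.008, -0.98 ]]), 't': array([-0.   ,  0.531,  0.95 ])}
fence [(array([197.5, 172. ]), 0.72), (array([257.8, 186.7]), 0.57)
[... 394 characters left out ...]
array([360.4, 304.3]), 0.66), (array([325.2, 214.4]), 0.55)]
[(array([286., 206., 362., 220.]), 0.96), (array([325., 292., 402., 318.]), 0.85), (array([390., 139., 464., 161.]), 0.74), (array([380., 212., 454., 257.]), 0.71)]
{'time_s': 0.8, 'q': array([ 1.168,  0.599, -0.003,  1.599,  0.002,  0.943, -0.08 ]), 'joint_velocities': array([ 0.001,  0.002,  0.   , -0.001,  0.001, -0.001,  0.001]), 'tau': array([ -0.001, -76.475,   1.496, -25.27 ,  -0.052,   0.01 ,  -0.   ]), 'tcp_pos': array([ 0.232, -0.687,  0.197]), 'tcp_rot': array([ 3.1 ,  0.51, -0.  ]), 'wrist_force': array([ 0.358,  0.452, -0.873]), 'moment': array([ 0.015, -0.013,  0.009]), 'grip_force': 0.0, 'width': 0.09293615618384696}
```

```bash
python3 -c "
import cv2,numpy as np
a=cv2.imread('pics/side0.png');b=cv2.imread('pics/top0.png')
print(a.shape)"
```

```text
(420, 560, 3)
```

View pics/side0.png

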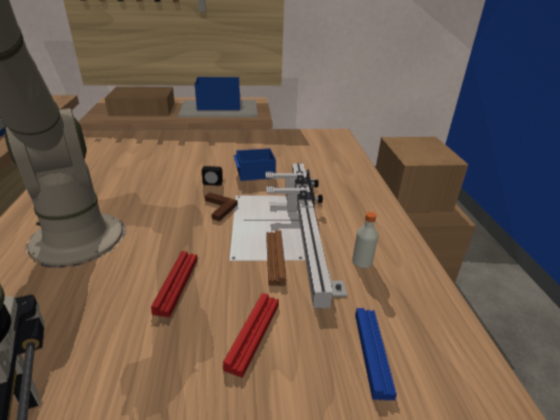

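View pics/top0.png

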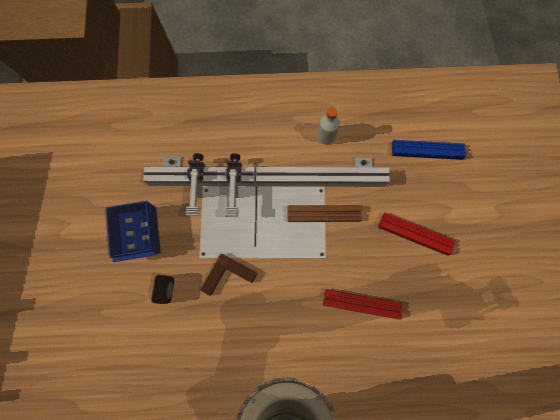

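Side view: the robot is at left. The two stops are at about (293,176) and (298,192), the wooden moulding at (276,257), red moulding-like bars at (176,284) and (252,335), and a blue one at (374,350). Top view: stops at (196,185) and (235,185), so the near one is at 235, and the wooden moulding is at (325,213).

Moulding candidates (top view): brown wood (325,213), red (418,233), red (362,304), blue (428,150). I choose the brown wooden one. The dark corner sample at (228,270) is a chevron and is not meant.

```bash
python3 - <<'E'
from h import *
np.set_printoptions(precision=4,suppress=True)
s=cv2.imread('pics/side0.png');t=cv2.imread('pics/top0.png')
a=cv2.resize(s[155:295,225:345],None,fx=4,fy=4,interpolation=cv2.INTER_CUBIC)[:560]
b=cv2.resize(t[145:235,175:375],None,fx=4,fy=4,interpolation=cv2.INTER_CUBIC)
cv2.imwrite('pics/crop_s.png',a);cv2.imwrite('pics/crop_t.png',b)
print('lip',tri((269.2,189.2),(228.9,212)))
print('hinge',tri((301.1,189.9),(233.5,174.7)))
print('stopn',tri((297.7,199.1),(235.8,179.3)),'stopf',tri((293.9,181.9),(197.3,180.6)))
print('mould',tri((277.1,257.6),(325.2,214.4)),atz('top',(325.2,214.4),0))
for n in('side','top'):
    for d in manip.trace(n,'moulding'):
        m=d['pixels'].astype(np.uint8); print(n,d['score'],np.round(d['box']),cv2.minAreaRect(cv2.findNonZero(m)))
E
```

```text
lip (array([0.5467, 0.1255, 0.0738]), np.float64(0.0010079001505224664))
hinge (array([0.6443, 0.1118, 0.0771]), np.float64(0.0023188019327967015))
stopn (array([0.638 , 0.1096, 0.0468]), np.float64(0.008148840747277852)) stopf (array([0.6376, 0.2115, 0.0527]), np.float64(0.006752317320593996))
mould (array([ 0.5474, -0.128 ,  0.009 ]), np.float64(0.006804477034814733)) [ 0.5458 -0.1291  0.    ]
side 0.87 [148. 254. 201. 317.] ((173.60000610351562, 284.79998779296875), (21.46625328063965, 71.55418395996094), 26.56505012512207)
side 0.86 [223. 297. 278. 374.] ((249.69381713867188, 335.0497131347656), (24.139095306396484, 86.3066635131836), 26.146841049194336)
side 0.75 [354. 307. 396. 401.] ((373.4411926269531, 354.76470947265625), (97.74185180664062, 26.19384765625), 75.96376037597656)
side 0.62 [267. 229. 286. 288.] ((275.6698913574219, 257.7279052734375), (55.344451904296875, 18.08024024963379), 86.98721313476562)
top 0.96 [381. 211. 453. 255.] ((416.6379089355469, 234.15516662597656), (77.43495178222656, 16.898277282714844), 21.80141258239746)
top 0.91 [290. 208. 364. 221.] ((324.0, 213.0), (16.0, 72.0), 90.0)
top 0.61 [321. 288. 400. 318.] ((361.81597900390625, 304.0119934082031), (80.3195571899414, 18.156871795654297), 10.304845809936523)
top 0.56 [390. 136. 466. 161.] ((428.0647888183594, 149.31263732910156), (74.38035583496094, 16.194108963012695), 3.1221303939819336)
```

View pics/crop_t.png

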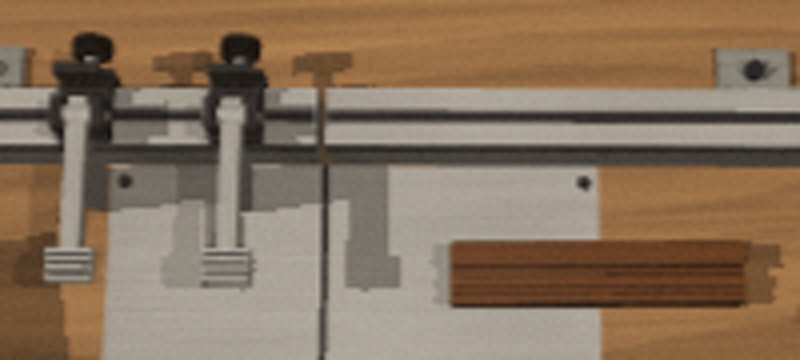

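View pics/crop_s.png

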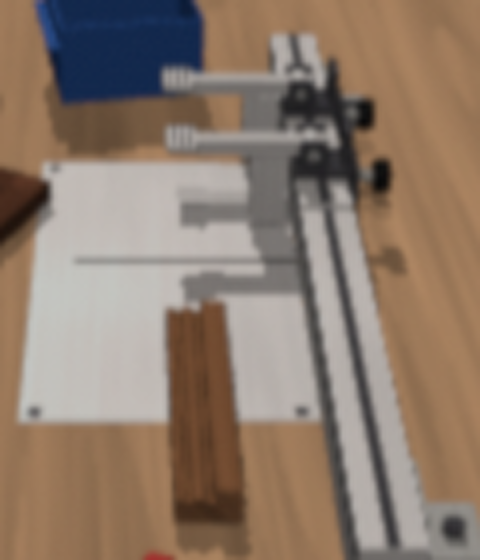

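The crops confirm it. The wooden piece spans crop_t (450–745, 240–305). The near stop's lip is at crop (227,267), which is full-image (232,212). The far stop's lip is at crop (69,264), which is full-image (192,211). Next I fit the fence line and the moulding edges.

```bash
python3 - <<'E'
from h import *
np.set_printoptions(precision=4,suppress=True)
t=cv2.imread('pics/top0.png');g=cv2.cvtColor(t,cv2.COLOR_BGR2GRAY).astype(float)
def edge(cols,r0,r1,sign):
    out=[]
    for c in cols:
        d=sign*np.diff(g[r0:r1,c]); k=d.argmax()
        if 0<k<len(d)-1:
            den=d[k-1]-2*d[k]+d[k+1]; k=k+(0.5*(d[k-1]-d[k+1])/den if den else 0)
        out.append((c,r0+k+.5))
    return np.array(out)
def line(p,z):
    for _ in range(4):
        f=np.polyfit(p[:,0],p[:,1],1);r=abs(p[:,1]-np.polyval(f,p[:,0]));p=p[r<max(.6,1.5*r.std())]
    W=np.array([atz('top',u,z) for u in((p[0,0],np.polyval(f,p[0,0])),(p[-1,0],np.polyval(f,p[-1,0])))])
    print(len(p),p[0],p[-1],r.std(),W.ravel(),'dx/dy',(W[0,0]-W[1,0])/(W[0,1]-W[1,1]))
    return W
cols=[c for c in range(262,386)]
print('front top edge');line(edge(cols,178,186,-1),.05)
print('foot edge');line(edge(range(265,322),183,190,1),0)
print('back top');line(edge(range(265,350),162,172,1),.05)
print('mould');line(edge(range(292,358),202,209,-1),.027);line(edge(range(292,358),217,225,1),.018)
# ends of moulding
for r in range(206,221,3):
    d=np.diff(g[r]); print(r, 280+np.argmin(d[280:295]), 355+np.argmax(d[355:370]))
# bars: columns profile
for r in (190,195,200,204,208,210,212,214):
    for lo,hi in((183,206),(222,246)):
        w=g[r,lo:hi]; print(r,w.astype(int))
for y in(186,188,190,200):
    print(y,g[y,252:260].astype(int))
E
```

```text
front top edge
124 [262.     180.6357] [385.     181.3171] 0.04840967082409372 [ 0.635   0.0396  0.05    0.6191 -0.2888  0.05  ] dx/dy 0.04854751300226903
foot edge
57 [265.     185.7547] [321.     186.1569] 0.0634719458877403 [ 0.6348  0.0343  0.      0.6268 -0.1223  0.    ] dx/dy 0.051138360430233024
back top
85 [265.     166.6092] [349.     166.6512] 0.04413335198336581 [ 0.6741  0.0303  0.05    0.6641 -0.1957  0.05  ] dx/dy 0.04444135429856417
mould
66 [292.     204.5752] [357.     204.4881] 0.023332879639676906 [ 0.5709 -0.0382  0.027   0.5639 -0.2136  0.027 ] dx/dy 0.03998880875897288
66 [292.     221.5764] [357.  221.5] 0.008399095637956485 [ 0.526  -0.0363  0.018   0.519  -0.2117  0.018 ] dx/dy 0.040207181081754015
206 286 369
209 286 369
212 287 366
215 286 368
218 287 367
190 [ 94  86  89  93  90  89  90 125 153 156 156 158 116  74  67  69  68  66
  65  89 107  84  50]
190 [ 92  96  96  97  98  93  96 127 152 162 158 161 120  71  71  69 102 116
 116 115 114 115 117 114]
195 [107 106 105 103 108 105 103 147 162 159 156 151 108  71  69  69  66  67
  70  89 106 108 107]
195 [1
[... 752 characters left out ...]
 85  82  84  96  93 107 115
 127 154 162 160 164]
210 [143 147 143 126 107 107 106 109 110 108 111 110 110 109 123 107 116 154
 164 164 164 164 164 166]
212 [ 69  69  78 101 107 107 110 107 106 107 107 106 106 104 115  99 112 126
 135 152 157 158 155]
212 [141 140 141 152 142 131 134 135 132 131 135 130 134 130 132 105 116 152
 165 159 162 164 165 165]
214 [ 65  67  79 136 147 149 147 145 146 146 146 146 143 149 121 104 113 112
 139 157 160 159 160]
214 [141 143 144 154 154 151 150 152 155 150 151 151 152 153 142 105 147 165
 166 166 166 167 165 161]
186 [98 94 97 86 51 84 97 96]
188 [119 121 117  83  39  99 115 118]
190 [116 114 115  81  40  94 112 117]
200 [164 164 163 101  54 140 160 163]
```

```bash
cat >> h.py <<'E'
YAW=-0.0485
def fence(): # axes and face origin
    ex=np.array([np.cos(YAW),np.sin(YAW),0]);ey=np.array([-np.sin(YAW),np.cos(YAW),0]); return ex,ey
O=np.array([0.633,0,0])   # on face at world y=0
def W(a,b,z): ex,ey=fence(); return O+a*ex+b*ey+np.array([0,0,z])
def F(X): ex,ey=fence(); d=np.asarray(X)-O; return np.array([d@ex,d@ey,d[2]])
def Rt(tilt,yaw=0): # tool x=fence x at yaw 0
    return Rn.from_euler('z',YAW+yaw)*Rn.from_euler('x',np.pi)*Rn.from_euler('y',tilt)
def row(P,R):
    s=manip.sense(); R0=Rn.from_rotvec(s['tcp_rot'])
    return np.r_[R0.inv().apply(P-s['tcp_pos'])*1000,(R0.inv()*R).as_rotvec()].round(3)
E
python3 - <<'E'
from h import *
np.set_printoptions(precision=4,suppress=True)
for nm,u in(('near r192',(231.8,192)),('near r204',(231.4,204)),('far r192',(192.6,192)),('far r204',(192.,204))): print(nm,F(atz('top',u,.079)))
print('lipN center', F(atz('top',(231.3,212),.079)),F(tri((269.2,189.2),(228.9,212))[0]))
print('slot',F(atz('top',(255.9,188),0)),F(atz('top',(255.7,200),0)))
print('front bottom edge of lip',[F(atz('top',(231,r),.071)) for r in(215,216)])
print('mould ends',F(atz('top',(287.2,213),.02)),F(atz('top',(361.3,213),.02)))
print('tilt z',Rt(.8).as_matrix()[:,2], Rt(.8).as_matrix()[:,0])
print(row(W(-.17,.1,.25),Rt(0)), row(W(-.17,.1,.25),Rt(.8)))
E
```

```text
near r192 [-0.0401  0.1149  0.079 ]
near r204 [-0.0719  0.1148  0.079 ]
far r192 [-0.0408  0.216   0.079 ]
far r204 [-0.0726  0.2158  0.079 ]
lipN center [-0.0929  0.1143  0.079 ] [-0.0923  0.1212  0.0738]
slot [-0.0066  0.0597  0.    ] [-0.0412  0.0595  0.    ]
front bottom edge of lip [array([-0.0991,  0.116 ,  0.071 ]), array([-0.1017,  0.1159,  0.071 ])]
mould ends [-0.0819 -0.0283  0.02  ] [-0.0806 -0.2289  0.02  ]
tilt z [ 0.7165 -0.0348 -0.6967] [ 0.6959 -0.0338  0.7174]
[ 478.065 -677.613  -53.403    0.       0.       0.374] [ 478.065 -677.613  -53.403   -0.15     0.79     0.354]
```

Emit:
jog_arm:
  moves:
    - [[478, -678, -53, 0, 0, 0.374, -1], [478, -678, -53, 0, 0, 0.374, -1], [478, -678, -53, 0, 0, 0.374, -1], [478, -678, -53, 0, 0, 0.374, -1], [478, -678, -53, 0, 0, 0.374, -1], [478, -678, -53, 0, 0, 0.374, -1], [478, -678, -53, 0, 0, 0.374, -1], [478, -678, -53, 0, 0, 0.374, -1], [478, -678, -53, 0, 0, 0.374, -1], [478, -678, -53, 0, 0, 0.374, -1], [478, -678, -53, 0, 0, 0.374, -1], [478, -678, -53, 0, 0, 0.374, -1]]

```text
time_s: 2.4
tcp_pos: [0.4453, 0.0327, 0.245]
tcp_rot: [-3.141, 0.076, -0.002]
wrist_force: [1.3, 0.4, 0.5]
width: 0.0005
grip_force: 0.0
```

```bash
python3 - <<'E'
from h import *
np.set_printoptions(precision=3,suppress=True)
s=manip.sense();print(s['q'],F(s['tcp_pos']),s['time_s'])
print(row(W(-.19,.115,.2),Rt(.8)))
E
```

```text
[-0.08   0.204 -0.145  2.145  0.041  0.793 -1.87 ] [-0.189  0.024  0.245] 2.4
[ -0.996 -91.412  45.021  -0.      0.799   0.   ]
```

Emit:
jog_arm:
  moves:
    - [[0, -91, 0, 0, 0.8, 0, -1], [0, -91, 0, 0, 0.8, 0, -1], [0, -91, 0, 0, 0.8, 0, -1], [0, -91, 0, 0, 0.8, 0, -1], [0, -91, 0, 0, 0.8, 0, -1], [0, -91, 0, 0, 0.8, 0, -1], [0, -91, 0, 0, 0.8, 0, -1]]

```text
time_s: 3.28
tcp_pos: [0.4622, 0.1111, 0.2267]
tcp_rot: [2.997, -0.088, 0.671]
wrist_force: [1.0, 0.5, -0.8]
width: 0.0004
grip_force: 0.0
```

```bash
python3 - <<'E'
from h import *
np.set_printoptions(precision=3,suppress=True)
s=manip.sense();print(s['q'],F(s['tcp_pos']),s['time_s'],(Rt(0).inv()*Rn.from_rotvec(s['tcp_rot'])).as_rotvec())
# TCP such that tip at a=-.125 z=.05 ; tip = tcp+.011*z
t=.8; 
for a,z in((-.125,.05),(-.095,.05)): print(row(W(a-.011*np.sin(t),.115,z+.011*np.cos(t)),Rt(t)))
E
```

```text
[-1.326  0.197  0.897  2.455  0.507  0.232 -2.57 ] [-0.176  0.103  0.227] 3.275 [-0.059  0.442  0.01 ]
[-33.302 -22.541 170.214   0.058   0.358   0.014]
[ -6.185 -23.212 183.028   0.058   0.358   0.014]
```

Tilting the tool forward this close to the base runs into joint limits. I'll come under the bar from the -y side with a sideways tilt instead, because the lifting force needed is tiny.

```bash
python3 - <<'E'
from h import *
np.set_printoptions(precision=3,suppress=True)
for t in(0,.9):
    R=Rt(t,np.pi/2);print(R.as_matrix()[:,2],R.as_matrix()[:,0]);print(row(W(-.073,.02,.25),R))
E
```

```text
[ 0. -0. -1.] [0.048 0.999 0.   ]
[102.778  81.561  27.911   0.394  -0.301  -1.552]
[ 0.038  0.782 -0.622] [0.03  0.621 0.783]
[102.778  81.561  27.911   1.034   0.399  -1.231]
```

Emit:
jog_arm:
  moves:
    - [[103, 82, 28, 0.394, -0.301, -1.552, -1], [103, 82, 28, 0.394, -0.301, -1.552, -1], [103, 82, 28, 0.394, -0.301, -1.552, -1], [103, 82, 28, 0.394, -0.301, -1.552, -1], [103, 82, 28, 0.394, -0.301, -1.552, -1], [103, 82, 28, 0.394, -0.301, -1.552, -1], [103, 82, 28, 0.394, -0.301, -1.552, -1], [103, 82, 28, 0.394, -0.301, -1.552, -1], [103, 82, 28, 0.394, -0.301, -1.552, -1], [103, 82, 28, 0.394, -0.301, -1.552, -1], [103, 82, 28, 0.394, -0.301, -1.552, -1]]

```text
time_s: 4.65
tcp_pos: [0.5613, 0.0224, 0.2498]
tcp_rot: [2.312, 2.125, 0.013]
wrist_force: [-0.5, -0.3, 0.5]
width: 0.0005
grip_force: 0.0
```

```bash
python3 - <<'E'
from h import *
np.set_printoptions(precision=3,suppress=True)
s=manip.sense();print(s['q'],F(s['tcp_pos']),s['time_s'])
print(row(W(-.073,.02,.25),Rt(.9,np.pi/2)))
E
```

```text
[-0.037  0.344 -0.136  1.917  0.055  0.876 -0.285] [-0.073  0.019  0.25 ] 4.65
[ 1.053 -0.342 -0.191  0.023  0.895 -0.03 ]
```

Joints are back to normal. Now the sideways tilt.

Emit:
jog_arm:
  moves:
    - [[1, 0, 0, 0.023, 0.895, -0.03, -1], [1, 0, 0, 0.023, 0.895, -0.03, -1], [1, 0, 0, 0.023, 0.895, -0.03, -1], [1, 0, 0, 0.023, 0.895, -0.03, -1], [1, 0, 0, 0.023, 0.895, -0.03, -1], [1, 0, 0, 0.023, 0.895, -0.03, -1], [1, 0, 0, 0.023, 0.895, -0.03, -1]]

```text
time_s: 5.52
tcp_pos: [0.5614, 0.0248, 0.2501]
tcp_rot: [-1.735, -1.648, -0.838]
wrist_force: [-0.3, 0.8, -0.2]
width: 0.0003
grip_force: 0.0
```

```bash
cat >> h.py <<'E'
T=.9; RF=Rt(T,np.pi/2); BN=.115
def tcpf(a,z,b=BN,s=.009): # TCP for finger axis crossing the bar at fence a,b,height z
    return W(a,b+s*np.sin(T),z-s*np.cos(T))
E
python3 - <<'E'
from h import *
np.set_printoptions(precision=3,suppress=True)
s=manip.sense();print(s['q'],F(s['tcp_pos']),s['time_s'],(RF.inv()*Rn.from_rotvec(s['tcp_rot'])).as_rotvec())
print(row(tcpf(-.073,.1,.05),RF),row(tcpf(-.073,.046,.05),RF),row(tcpf(-.073,.046),RF))
E
```

```text
[ 0.686  0.602 -0.505  1.934 -0.736  1.004  0.695] [-0.073  0.021  0.25 ] 5.525 [-0.004 -0.001  0.001]
[-99.542  -0.587 124.931   0.004   0.001  -0.001] [-141.793   -0.659  158.558    0.004    0.001   -0.001] [-101.315   -0.893  209.416    0.004    0.001   -0.001]
```

Emit:
jog_arm:
  moves:
    - [[-70, -10, 80, 0, 0, 0, -1], [-142, -10, 158, 0, 0, 0, -1], [-142, -10, 158, 0, 0, 0, -1], [-142, -10, 158, 0, 0, 0, -1], [-101, -10, 209, 0, 0, 0, -1], [-101, -10, 209, 0, 0, 0, -1], [-101, -10, 209, 0, 0, 0, -1], [-101, -10, 209, 0, 0, 0, -1]]

```text
time_s: 6.52
tcp_pos: [0.5576, 0.1246, 0.041]
tcp_rot: [-1.736, -1.648, -0.84]
wrist_force: [-0.2, 0.3, 0.1]
width: 0.0004
grip_force: 0.0
```

```bash
cat > arc.py <<'E'
from h import *
np.set_printoptions(precision=3,suppress=True)
s=manip.sense();print(s['q'],F(s['tcp_pos']),s['time_s'],s['wrist_force'])
im=cv2.resize(manip.capture('side')[120:270,220:400],None,fx=2.2,fy=2.2);im2=cv2.resize(manip.capture('top')[120:270,150:330],None,fx=2.2,fy=2.2)
import sys;cv2.imwrite(f'pics/{sys.argv[1]}.png',np.hstack([im,im2]))
for th in np.radians([6,20,35,50,65,80,92,104,116,126]):
    sn,c=np.sin(th),np.cos(th); d=.007+.0175*sn+.0095*abs(c); rho=.095-.015*min(1,th/1.5)
    print(round(np.degrees(th)),row(tcpf(.012-rho*c-d*sn,.072+rho*sn-d*c),RF)[:3].round(0))
E
python3 arc.py under
```

```text
[ 0.598  0.952 -0.631  2.091 -0.914  0.501  0.988] [-0.081  0.121  0.041] 6.525 [-0.227  0.335  0.079]
6 [ 14.  -2. -10.]
20 [ 29.   0. -21.]
35 [ 45.   7. -34.]
50 [ 59.  18. -45.]
65 [ 71.  34. -55.]
80 [ 80.  54. -61.]
92 [ 84.  72. -65.]
104 [ 87.  88. -66.]
116 [ 87. 105. -66.]
126 [ 84. 119. -64.]
```

View pics/under.png

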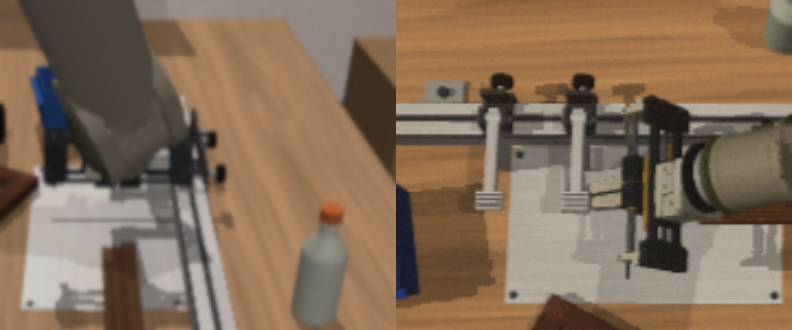

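The fingers (crop, about (600,195)) sit under the near bar and lip at (575,195), and no contact force shows yet. Now the lifting arc.

Emit:
jog_arm:
  moves:
    - [[14, -2, -10, 0, 0, 0, -1], [29, 0, -21, 0, 0, 0, -1], [45, 7, -34, 0, 0, 0, -1], [59, 18, -45, 0, 0, 0, -1], [71, 34, -55, 0, 0, 0, -1], [71, 34, -55, 0, 0, 0, -1]]

```text
time_s: 7.38
tcp_pos: [0.5917, 0.1251, 0.1328]
tcp_rot: [-1.733, -1.648, -0.842]
wrist_force: [-2.0, -0.3, 0.2]
width: 0.0008
grip_force: 0.3
```

```bash
python3 arc.py mid
```

```text
[ 0.549  0.792 -0.576  2.007 -0.862  0.685  0.809] [-0.047  0.123  0.133] 7.375 [-2.007 -0.26   0.194]
6 [-58. -34.  45.]
20 [-43. -32.  33.]
35 [-27. -26.  20.]
50 [-13. -15.   9.]
65 [-0.  1. -0.]
80 [ 8. 22. -7.]
92 [ 12.  39. -10.]
104 [ 15.  55. -12.]
116 [ 15.  72. -12.]
126 [ 12.  87. -10.]
```

View pics/mid.png

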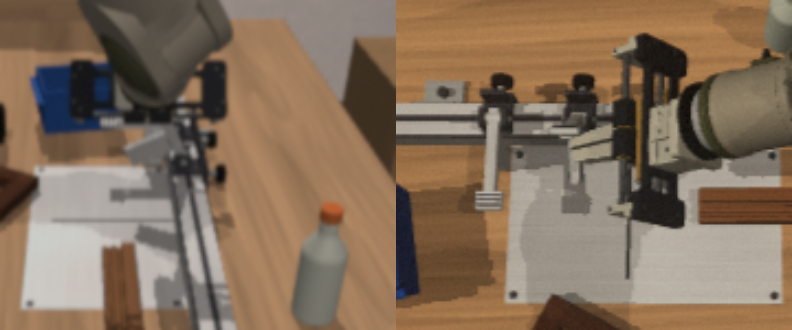

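The near arm is up at about 65° on the fingers: its lip is at crop (580,130), and the other arm is untouched. Continuing over the top.

Emit:
jog_arm:
  moves:
    - [[8, 22, -7, 0, 0, 0, -1], [12, 39, -10, 0, 0, 0, -1], [15, 55, -12, 0, 0, 0, -1], [15, 72, -12, 0, 0, 0, -1], [12, 87, -10, 0, 0, 0, -1], [12, 87, -10, 0, 0, 0, -1], [12, 87, -10, 0, 0, 0, -1]]

```text
time_s: 8.35
tcp_pos: [0.6767, 0.1197, 0.1457]
tcp_rot: [-1.734, -1.644, -0.839]
wrist_force: [-0.2, -0.6, -0.3]
width: 0.0006
grip_force: 0.0
```

```bash
python3 arc.py over
```

```text
[ 0.47   0.82  -0.502  1.804 -0.79   0.81   0.671] [0.038 0.122 0.146] 8.35 [-0.191 -0.625 -0.337]
6 [ -69. -121.   55.]
20 [ -54. -120.   43.]
35 [ -38. -113.   30.]
50 [ -24. -102.   19.]
65 [-12. -86.   9.]
80 [ -3. -66.   3.]
92 [  1. -48.  -1.]
104 [  4. -32.  -2.]
116 [  3. -15.  -2.]
126 [ 1. -1. -0.]
```

View pics/over.png

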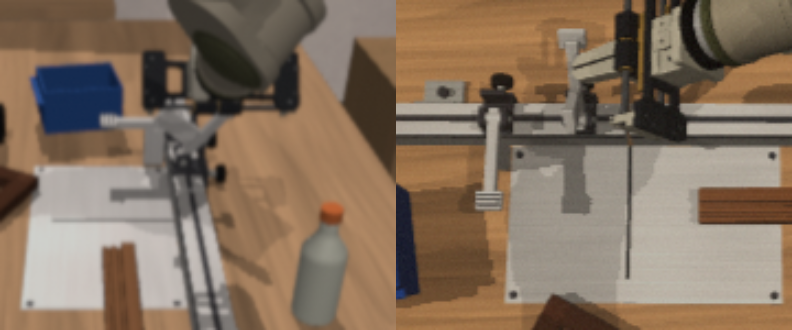

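The near arm has fallen over onto its rest: its lip is behind the fence at crop (572,38), and the wrist force is about 0. Now I retreat and untilt.

Emit:
jog_arm:
  moves:
    - [[0, -5, -60, 0, 0, 0, -1], [0, -10, -110, 0, 0, 0, -1], [0, -10, -110, 0, 0, 0, -1], [0, -10, -110, 0, 0, 0, -1]]

```text
time_s: 8.95
tcp_pos: [0.6625, 0.0346, 0.2145]
tcp_rot: [-1.734, -1.645, -0.84]
wrist_force: [0.5, 0.2, -0.5]
width: 0.0007
grip_force: 0.0
```

```bash
python3 - <<'E'
from h import *
np.set_printoptions(precision=3,suppress=True)
s=manip.sense();print(s['q'],F(s['tcp_pos']),s['time_s'])
print(row(W(-.145,-.1285,.15),Rt(0,np.pi/2)))
E
```

```text
[ 0.568  0.731 -0.458  1.748 -0.719  1.005  0.626] [0.028 0.036 0.214] 8.95
[-153.034 -172.028  -89.67     0.003   -0.901   -0.004]
```

Emit:
jog_arm:
  moves:
    - [[-153, -172, -90, 0, -0.9, 0, -1], [-153, -172, -90, 0, -0.9, 0, -1], [-153, -172, -90, 0, -0.9, 0, -1], [-153, -172, -90, 0, -0.9, 0, -1], [-153, -172, -90, 0, -0.9, 0, -1], [-153, -172, -90, 0, -0.9, 0, -1], [-153, -172, -90, 0, -0.9, 0, -1], [-153, -172, -90, 0, -0.9, 0, -1]]

```text
time_s: 9.95
tcp_pos: [0.4822, -0.1232, 0.1498]
tcp_rot: [-2.281, -2.158, -0.002]
wrist_force: [-0.1, -0.6, -0.2]
width: 0.0006
grip_force: 0.0
```

```bash
python3 - <<'E'
from h import *
np.set_printoptions(precision=3,suppress=True)
s=manip.sense();print(s['q'],F(s['tcp_pos']),s['time_s'])
for a,z in((-.145,.017),(-.125,.017),(-.064,.017),(-.0595,.017)):print(row(W(a,-.1285,z),Rt(0,np.pi/2)))
for n in('side','top'):
  manip.capture(n)
  for l in('stop_a_lip','stop_a_hinge','moulding'):print(n,l,[(np.round(d['point'],1),round(d['score'],2)) for d in manip.pinpoint(n,l)][:4])
E
```

```text
[ 0.108  0.398  0.04   2.161 -0.032  0.583  0.116] [-0.145 -0.13   0.15 ] 9.95
[  1.549  -0.295 132.758  -0.     -0.002  -0.007]
[  1.69   19.705 132.755  -0.     -0.002  -0.007]
[  2.119  80.703 132.748  -0.     -0.002  -0.007]
[  2.151  85.203 132.748  -0.     -0.002  -0.007]
side stop_a_lip [(array([360.8, 264.8]), 0.42)]
side stop_a_hinge [(array([229.9, 206.8]), 0.72), (array([300.3, 191.7]), 0.71)]
side moulding [(array([174.5, 286.3]), 0.85), (array([373.3, 352.7]), 0.76), (array([272.6, 254.8]), 0.67)]
top stop_a_lip [(array([228.4, 140.7]), 0.61)]
top stop_a_hinge [(array([235.7, 175.9]), 0.92)]
top moulding [(array([325.9, 215.6]), 0.58), (array([427.2, 146.2]), 0.56)]
```

Lip remains behind the fence (top (228,141)). Now down, then push toward the fence gradually.

Emit:
jog_arm:
  moves:
    - [[2, 0, 60, 0, 0, 0, -1], [2, 0, 120, 0, 0, 0, -1], [2, 0, 133, 0, 0, 0, -1], [2, 15, 133, 0, 0, 0, -1], [2, 28, 133, 0, 0, 0, -1], [2, 38, 133, 0, 0, 0, -1], [2, 48, 133, 0, 0, 0, -1], [2, 58, 133, 0, 0, 0, -1], [2, 66, 133, 0, 0, 0, -1], [2, 73, 133, 0, 0, 0, -1], [2, 79, 133, 0, 0, 0, -1], [2, 79, 133, 0, 0, 0, -1]]

```text
time_s: 11.85
tcp_pos: [0.5619, -0.1242, 0.0172]
tcp_rot: [-2.28, -2.161, -0.002]
wrist_force: [-0.6, -0.6, 0.1]
width: 0.0002
grip_force: 0.0
```

```bash
python3 - <<'E'
from h import *
np.set_printoptions(precision=3,suppress=True)
s=manip.sense();print(s['q'],F(s['tcp_pos']),s['time_s'],s['wrist_force'])
E
```

```text
[ 0.102  0.677  0.026  2.078 -0.046  0.386  0.112] [-0.065 -0.128  0.017] 11.85 [-0.601 -0.56   0.1  ]
```

Emit:
jog_arm:
  moves:
    - [[0, 3, 0, 0, 0, 0, -1], [0, 5, 0, 0, 0, 0, -1], [0, 6, 0, 0, 0, 0, -1], [0, 6, 0, 0, 0, 0, -1]]

```text
time_s: 12.35
tcp_pos: [0.5675, -0.1246, 0.0173]
tcp_rot: [-2.28, -2.161, -0.002]
wrist_force: [0.4, 0.2, -0.0]
width: 0.0005
grip_force: 0.0
```

Emit:
jog_arm:
  moves:
    - [[0, 2, 0, 0, 0, 0, -1], [0, 3, 0, 0, 0, 0, -1], [0, 3, 0, 0, 0, 0, -1]]

```text
time_s: 12.72
tcp_pos: [0.5707, -0.1247, 0.0173]
tcp_rot: [-2.28, -2.161, -0.002]
wrist_force: [-1.2, -0.1, 0.4]
width: 0.0004
grip_force: 0.0
```

```bash
python3 - <<'E'
from h import *
np.set_printoptions(precision=3,suppress=True)
s=manip.sense();print(F(s['tcp_pos']),s['wrist_force'])
im=cv2.resize(manip.capture('side')[160:310,220:400],None,fx=2.2,fy=2.2);im2=cv2.resize(manip.capture('top')[120:270,220:400],None,fx=2.2,fy=2.2)
cv2.imwrite('pics/push.png',np.hstack([im,im2]))
E
```

```text
[-0.056 -0.128  0.017] [-1.227 -0.062  0.363]
```

View pics/push.png

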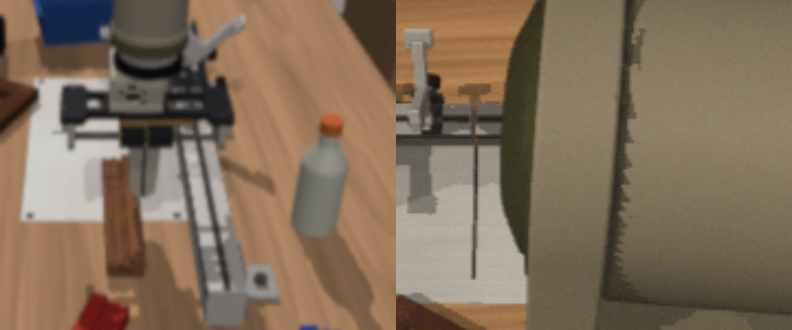

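```bash
python3 - <<'E'
from h import *
np.set_printoptions(precision=3,suppress=True)
s=manip.sense();R=Rn.from_rotvec(s['tcp_rot'])
tip=s['tcp_pos']+R.apply([0,0,.011])
print('tip',tip,proj('side',tip),proj('side',s['tcp_pos']),'mould centre',proj('side',[W(-.081,-.1285,.02),W(-.081,-.028,.0),W(-.081,-.229,0)]))
g=manip.capture('side')
cv2.imwrite('pics/z.png',cv2.resize(g[210:300,240:330],None,fx=6,fy=6,interpolation=cv2.INTER_CUBIC))
E
```

```text
tip [ 0.57  -0.125  0.006] [[284.42  257.618]] [[284.573 254.347]] mould centre [[275.233 253.745]
 [273.925 237.183]
 [276.376 286.259]]
```

View pics/z.png

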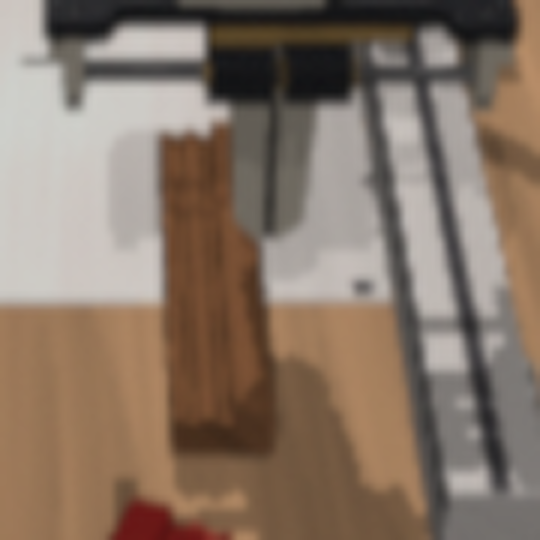

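```bash
python3 - <<'E'
from h import *
np.set_printoptions(precision=1,suppress=True)
z=lambda X:(proj('side',X)-[240,210])*6
for b in(0,-.1,-.2): print('face top',b,z(W(0,b,.05)),'foot',z(W(0,b,0)))
for a in(-.081,-.045,-.021):
  print(a,'mould corners top +b/-b, -x/+x',z([W(a+i*.021,-.1285+j*.1,.02) for j in(1,-1) for i in(-1,1)]))
s=manip.sense();R=Rn.from_rotvec(s['tcp_rot'])
print('finger tip corners',z([s['tcp_pos']+R.apply([i*.0075,j*.0175,.011]) for i in(-1,1) for j in(-1,1)]))
E
```

```text
face top 0 [[374.1  43.6]] foot [[367.7 129.3]]
face top -0.1 [[394.8 168.2]] foot [[387.4 257.6]]
face top -0.2 [[419.3 315.1]] foot [[410.6 408.2]]
-0.081 mould corners top +b/-b, -x/+x [[160.  129.4]
 [249.  129.5]
 [166.9 419.8]
 [272.  419.5]]
-0.045 mould corners top +b/-b, -x/+x [[236.3 129.5]
 [325.  129.6]
 [257.  419.5]
 [361.8 419.2]]
-0.021 mould corners top +b/-b, -x/+x [[287.  129.6]
 [375.6 129.7]
 [316.9 419.3]
 [421.5 419.1]]
finger tip corners [[227.3 296.5]
 [307.3 296.7]
 [226.2 274.8]
 [305.2 274.9]]
```

The z.png crop shows the moulding has not moved: its left edge is still at column 267. The fingertips sit near crop row 235 rather than the predicted 275–296, so the gripper rides about 25 mm higher than I assumed and passed over the piece. I back off and probe the real tip height.

Emit:
jog_arm:
  moves:
    - [[0, 0, -40, 0, 0, 0, -1], [0, -50, -40, 0, 0, 0, -1], [0, -88, -40, 0, 0, 0, -1], [0, -88, -40, 0, 0, 0, -1], [0, -88, 0, 0, 0, 0, -1], [0, -88, 3, 0, 0, 0, -1], [0, -88, 3, 0, 0, 0, -1]]

```text
time_s: 13.75
tcp_pos: [0.4831, -0.1201, 0.0144]
tcp_rot: [-2.28, -2.161, -0.001]
wrist_force: [0.2, 0.5, -0.4]
width: 0.0006
grip_force: 0.0
```

```bash
python3 - <<'E'
from h import *
np.set_printoptions(precision=3,suppress=True)
s=manip.sense();R=Rn.from_rotvec(s['tcp_rot']);print(F(s['tcp_pos']),s['wrist_force'],s['time_s'])
tip=s['tcp_pos']+R.apply([0,0,.011]);z=lambda X:(proj('side',X)-[200,200])*6
print('tip pred',z([s['tcp_pos']+R.apply([i*.0075,j*.0175,.011]) for i in(-1,1) for j in(-1,1)]))
g=manip.capture('side'); im=cv2.resize(g[200:300,200:330],None,fx=6,fy=6,interpolation=cv2.INTER_CUBIC); cv2.imwrite('pics/tip.png',im)
t=manip.capture('top')
E
```

```text
[-0.144 -0.127  0.014] [ 0.155  0.497 -0.377] 13.75
tip pred [[266.576 361.35 ]
 [346.874 361.505]
 [267.918 339.525]
 [347.229 339.7  ]]
```

View pics/tip.png

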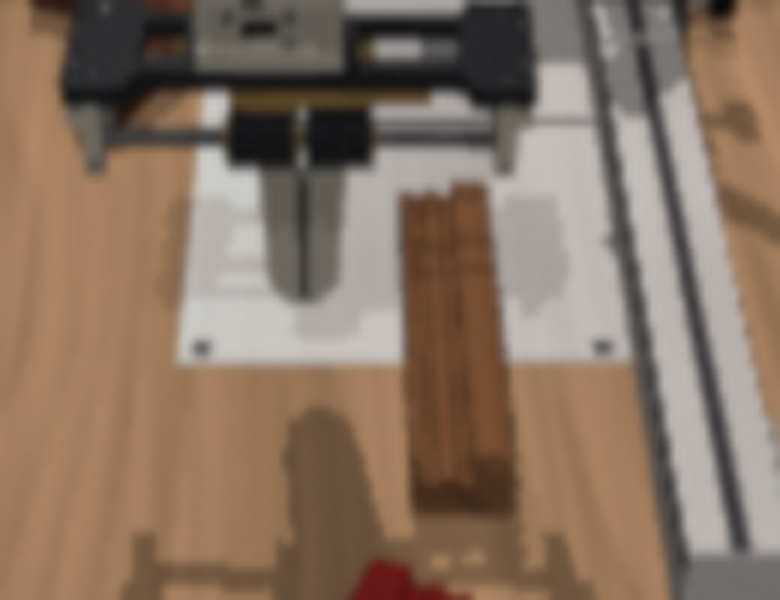

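The tip shows at about crop row 300, predicted about 350, with its shadow well separated. So the tip is roughly 25–28 mm higher than the model says. Lowering in small steps while watching force.

Emit:
jog_arm:
  moves:
    - [[0, 0, 4, 0, 0, 0, -1], [0, 0, 7, 0, 0, 0, -1], [0, 0, 10, 0, 0, 0, -1], [0, 0, 10, 0, 0, 0, -1]]

```text
time_s: 14.35
tcp_pos: [0.4825, -0.12, 0.004]
tcp_rot: [-2.28, -2.161, -0.002]
wrist_force: [-0.1, -0.4, 0.4]
width: 0.0004
grip_force: 0.0
```

Emit:
jog_arm:
  moves:
    - [[0, 0, 3, 0, 0, 0, -1], [0, 0, 6, 0, 0, 0, -1], [0, 0, 8, 0, 0, 0, -1], [0, 0, 8, 0, 0, 0, -1]]

```text
time_s: 14.85
tcp_pos: [0.4826, -0.12, -0.004]
tcp_rot: [-2.28, -2.161, -0.002]
wrist_force: [0.1, -0.1, 0.7]
width: 0.0006
grip_force: 0.0
```

Emit:
jog_arm:
  moves:
    - [[0, 0, 5, 0, 0, 0, -1], [0, 10, 5, 0, 0, 0, -1], [0, 22, 5, 0, 0, 0, -1], [0, 32, 5, 0, 0, 0, -1], [0, 40, 5, 0, 0, 0, -1], [0, 48, 5, 0, 0, 0, -1], [0, 48, 5, 0, 0, 0, -1]]

```text
time_s: 15.72
tcp_pos: [0.5314, -0.1226, -0.0087]
tcp_rot: [2.279, 2.161, 0.003]
wrist_force: [-0.0, -0.8, -0.0]
width: 0.0004
grip_force: 0.0
```

```bash
cat > look.py <<'E'
from h import *
np.set_printoptions(precision=4,suppress=True)
def state():
    s=manip.sense();print('F',F(s['tcp_pos']),'f',s['wrist_force'],'t',s['time_s'],'q7',s['q'][6].round(2))
def mould(n):
    g=manip.capture(n)
    for d in manip.trace(n,'moulding'):
        m=d['pixels']; b,gg,r=g[m].mean(0); box=np.array(d['box'])
        r0=cv2.minAreaRect(cv2.findNonZero(m.astype(np.uint8)))
        print(n,round(d['score'],2),'bgr',np.round([b,gg,r]),'box',np.round(box,1),'F(ctr)',F(atz(n,r0[0],.015)))
if __name__=='__main__':
    state();mould('side');mould('top')
E
python3 look.py
```

```text
F [-0.0955 -0.1274 -0.0087] f [-0.0347 -0.8445 -0.0167] t 15.725 q7 0.12
side 0.75 bgr [ 31.  33. 125.] box [224.9 294.8 278.2 375.2] F(ctr) [-0.1411 -0.3891  0.015 ]
side 0.65 bgr [115.  58.  35.] box [357.1 308.3 395.6 403.4] F(ctr) [ 0.1053 -0.4373  0.015 ]
side 0.63 bgr [43. 63. 93.] box [272.6 231.4 293.9 285.1] F(ctr) [-0.0668 -0.1463  0.015 ]
side 0.55 bgr [ 36.  39. 128.] box [151.5 252.1 200.5 314. ] F(ctr) [-0.3237 -0.2371  0.015 ]
```

It is moving now. Continuing until it is flush.

Emit:
jog_arm:
  moves:
    - [[0, 8, 0, 0, 0, 0, -1], [0, 16, 0, 0, 0, 0, -1], [0, 23, 0, 0, 0, 0, -1], [0, 29, 0, 0, 0, 0, -1], [0, 33, 0, 0, 0, 0, -1], [0, 35, 0, 0, 0, 0, -1], [0, 37, 0, 0, 0, 0, -1], [0, 37, 0, 0, 0, 0, -1]]

```text
time_s: 16.92
tcp_pos: [0.5677, -0.1246, -0.0087]
tcp_rot: [2.28, 2.161, 0.002]
wrist_force: [-0.9, 0.3, 1.0]
width: 0.0005
grip_force: 0.1
```

```bash
python3 look.py|grep -v "r\[ 1"
```

```text
F [-0.0591 -0.1276 -0.0087] f [-0.8648  0.3473  1.0307] t 16.925 q7 0.11
side 0.97 bgr [41. 62. 92.] box [285.7 234.2 306.8 285.6] F(ctr) [-0.0303 -0.1498  0.015 ]
side 0.85 bgr [115.  58.  36.] box [356.4 304.6 396.1 402.6] F(ctr) [ 0.102  -0.4378  0.015 ]
side 0.81 bgr [ 34.  37. 130.] box [224.2 294.  277.4 374.7] F(ctr) [-0.1417 -0.3881  0.015 ]
side 0.81 bgr [ 35.  37. 130.] box [151.3 254.4 202.2 313.6] F(ctr) [-0.3238 -0.2378  0.015 ]
top 0.75 bgr [ 22.  27. 131.] box [442.2 237.  454.  256.2] F(ctr) [-0.169  -0.4585  0.015 ]
top 0.5 bgr [ 27.  35. 133.] box [393.4 301.7 400.1 318.7] F(ctr) [-0.3376 -0.3142  0.015 ]
```

Emit:
jog_arm:
  moves:
    - [[0, 2, 0, 0, 0, 0, -1], [0, 4, 0, 0, 0, 0, -1], [0, 4, 0, 0, 0, 0, -1]]

```text
time_s: 17.5
tcp_pos: [0.5719, -0.1247, -0.0087]
tcp_rot: [2.28, 2.161, 0.002]
wrist_force: [-0.2, 0.6, -0.1]
width: 0.0004
grip_force: 0.2
```

Emit:
jog_arm:
  moves:
    - [[0, 2, 0, 0, 0, 0, -1], [0, 4, 0, 0, 0, 0, -1], [0, 4, 0, 0, 0, 0, -1]]

```text
time_s: 17.88
tcp_pos: [0.5753, -0.125, -0.0088]
tcp_rot: [-2.28, -2.161, -0.001]
wrist_force: [-1.6, 0.2, 1.4]
width: 0.0004
grip_force: 1.0
```

Emit:
jog_arm:
  moves:
    - [[0, 2, 0, 0, 0, 0, -1], [0, 3, 0, 0, 0, 0, -1], [0, 3, 0, 0, 0, 0, -1]]

```text
time_s: 18.25
tcp_pos: [0.5754, -0.1251, -0.0089]
tcp_rot: [-2.277, -2.158, 0.004]
wrist_force: [-8.4, 0.2, 5.9]
width: 0.0005
grip_force: 5.1
```

Flush (8 N against the fence). Now I move behind the -y end for the push along the fence.

```bash
python3 - <<'E'
from h import *
np.set_printoptions(precision=3,suppress=True)
R=Rt(0,np.pi/2)
for P in((-.075,-.1285,-.009),(-.075,-.1285,.05),(-.027,-.262,.05),(-.027,-.262,-.008)):print(row(W(*P),R))
E
```

```text
[ -0.915 -23.554   0.175  -0.005  -0.001  -0.005]
[ -0.847 -23.829 -58.825  -0.005  -0.001  -0.005]
[-134.091   24.876  -59.204   -0.005   -0.001   -0.005]
[-134.157   25.147   -1.204   -0.005   -0.001   -0.005]
```

Emit:
jog_arm:
  moves:
    - [[0, -24, 0, 0, 0, 0, -1], [0, -24, -59, 0, 0, 0, -1], [-60, 0, -59, 0, 0, 0, -1], [-134, 23, -59, 0, 0, 0, -1], [-134, 23, -59, 0, 0, 0, -1], [-134, 23, -59, 0, 0, 0, -1], [-134, 23, -10, 0, 0, 0, -1], [-134, 23, -1, 0, 0, 0, -1], [-134, 23, -1, 0, 0, 0, -1]]

```text
time_s: 19.38
tcp_pos: [0.5941, -0.2584, -0.008]
tcp_rot: [-2.277, -2.162, -0.001]
wrist_force: [0.3, -0.3, 0.1]
width: 0.0004
grip_force: 0.0
```

```bash
python3 look.py | grep -v "13[0-9]\."; python3 - <<'E'
from h import *
print(row(W(-.027,-.04,-.008),Rt(0,np.pi/2)))
E
```

```text
F [-0.0263 -0.26   -0.008 ] f [ 0.2725 -0.2867  0.084 ] t 19.375 q7 0.28
side 0.77 bgr [118.  58.  33.] box [356.9 306.3 393.6 400.9] F(ctr) [ 0.1028 -0.4373  0.015 ]
top 0.74 bgr [32. 54. 86.] box [289.4 185.8 361.8 203.5] F(ctr) [-0.021  -0.1292  0.015 ]
top 0.41 bgr [ 79. 101. 118.] box [314.7 107.1 339.5 145.9] F(ctr) [ 0.1752 -0.1435  0.015 ]
[ 2.21649e+02 -2.87800e+00  1.69900e+00  3.00000e-03 -0.00000e+00
 -5.00000e-03]
```

Emit:
jog_arm:
  moves:
    - [[15, 0, 0, 0, 0, 0, -1], [30, 0, 0, 0, 0, 0, -1], [45, -0.5, 0, 0, 0, 0, -1], [60, -0.5, 0, 0, 0, 0, -1], [75, -0.5, 0, 0, 0, 0, -1], [90, -1, 0, 0, 0, 0, -1], [105, -1, 0, 0, 0, 0, -1], [120, -1, 0, 0, 0, 0, -1], [135, -1, 0, 0, 0, 0, -1], [150, -1.5, 0, 0, 0, 0, -1], [160, -1.5, 0, 0, 0, 0, -1], [160, -1.5, 0, 0, 0, 0, -1]]

```text
time_s: 21.08
tcp_pos: [0.6015, -0.0991, -0.0077]
tcp_rot: [-2.278, -2.163, -0.002]
wrist_force: [0.5, -0.4, -0.4]
width: 0.0004
grip_force: 0.0
```

```bash
python3 look.py | grep -v "13[0-9]\."
```

```text
F [-0.0267 -0.1005 -0.0077] f [ 0.5299 -0.4184 -0.4181] t 21.075 q7 0.09
side 0.9 bgr [114.  59.  38.] box [353.8 305.  394.4 402.6] F(ctr) [ 0.1038 -0.436   0.015 ]
side 0.81 bgr [ 36.  40. 129.] box [149.  250.  201.3 316.2] F(ctr) [-0.3254 -0.2368  0.015 ]
side 0.59 bgr [53. 66. 85.] box [287.1 230.7 303.1 250.4] F(ctr) [-0.0239 -0.0616  0.015 ]
top 0.62 bgr [ 26.  34. 140.] box [370.5 296.9 398.  319.2] F(ctr) [-0.3314 -0.2863  0.015 ]
top 0.37 bgr [62. 39. 34.] box [106.1 202.4 163.1 261.1] F(ctr) [-0.1324  0.3897  0.015 ]
```

Emit:
jog_arm:
  moves:
    - [[15, 0, 0, 0, 0, 0, -1], [30, 0, 0, 0, 0, 0, -1], [45, -0.5, 0, 0, 0, 0, -1], [60, -0.5, 0, 0, 0, 0, -1], [72, -0.5, 0, 0, 0, 0, -1], [82, -0.5, 0, 0, 0, 0, -1], [90, -0.5, 0, 0, 0, 0, -1], [94, -0.5, 0, 0, 0, 0, -1], [94, -0.5, 0, 0, 0, 0, -1]]

```text
time_s: 22.4
tcp_pos: [0.606, -0.0062, -0.0076]
tcp_rot: [-2.28, -2.161, -0.002]
wrist_force: [-1.4, 0.2, 1.5]
width: 0.0003
grip_force: 0.0
```

```bash
python3 look.py | grep -v "1[0-9][0-9]\."
```

```text
F [-0.0267 -0.0075 -0.0076] f [-1.4001  0.2099  1.4831] t 22.4 q7 -0.03
```

Emit:
jog_arm:
  moves:
    - [[3, 0, 0, 0, 0, 0, -1], [6, 0, 0, 0, 0, 0, -1], [6, 0, 0, 0, 0, 0, -1]]

```text
time_s: 22.98
tcp_pos: [0.6063, -0.0, -0.0076]
tcp_rot: [-2.279, -2.162, -0.002]
wrist_force: [0.1, -0.1, 0.5]
width: 0.0002
grip_force: 0.0
```

```bash
cat > pr.py <<'E'
from h import *
np.set_printoptions(precision=1,suppress=True)
for n in('top','side'):
    cs=[W(-.021+i*.021,.110+j*.1,.02) for j in(1,-1) for i in(-1,1)]
    print(n,'home corners',proj(n,cs).ravel()); g=manip.capture(n)
    if n=='top':
        for r in range(186,204,2): print(r,' '.join('%d/%d'%(p[2],p[0]) for p in g[r,195:285:3]))
E
python3 pr.py
```

```text
top home corners [200.  198.2 200.8 183.4 273.2 198.6 273.5 183.8]
186 122/85 123/88 122/88 120/87 122/90 122/86 121/87 124/86 112/79 119/83 119/83 115/81 121/87 116/84 115/81 117/82 117/79 117/85 115/81 115/82 114/82 114/82 114/82 88/64 71/49 118/83 115/81 118/87 114/81 114/82
188 123/88 121/86 123/89 119/85 120/87 118/84 120/86 119/85 118/84 113/80 119/86 117/82 114/83 112/79 115/84 118/84 119/86 115/81 113/83 111/76 109/77 114/83 115/83 99/69 66/46 118/84 115/84 117/84 113/81 110/76
190 119/87 115/84 122/89 119/84 117/84 116/83 116/83 115/82 116/82 116/83 116/82 112/79 116/84 117/83 114/81 112/80 116/83 110/79 114/82 113/78 111/80 110/78 115/83 91/63 59/41 115/83 115/82 112/81 115/81 112/79
192 116/80 118/82 115/82 117/84 115/82 113/80 117/84 114/82 115/82 109/75 112/80 114/82 113/82 112/80 112/80 110/78 111/81 110/77 107/76 108/79 112/79 107/76 106/77 106/74 59/42 113/80 109/77 109/78 113/81 111/82
194 115/83 114/83 113/80 113/80 116/86 115/82 115/82 114/79 114/84 110/78 111/78 110/79 109/79 108/78 110/79 108/78 109/77 109/80 108/76 108/78 105/75 104/74 105/75 104/75 61/40 112/79
[... 230 characters left out ...]
9/79 106/75
198 115/83 108/77 114/82 107/76 110/81 104/74 107/77 109/77 112/80 105/75 106/75 104/74 107/78 104/76 101/74 101/71 103/74 104/73 100/73 105/74 103/71 105/78 100/70 99/69 67/51 100/74 108/76 106/75 107/78 106/75
200 107/74 106/76 108/76 109/76 107/75 104/75 106/72 104/75 103/72 107/76 105/75 105/75 103/73 99/69 102/74 100/70 102/76 101/74 101/72 99/70 99/70 100/67 95/65 93/66 64/45 96/67 107/77 104/73 106/76 108/80
202 103/73 109/78 106/76 101/72 103/75 105/74 104/75 100/68 104/77 100/70 103/72 97/68 100/74 99/72 98/71 100/73 100/73 97/70 94/67 95/69 97/67 97/70 94/65 94/66 72/51 75/54 106/77 108/77 108/78 107/77
side home corners [283.6 190.4 296.1 190.4 287.  223.9 301.4 224. ]
```

Emit:
jog_arm:
  moves:
    - [[2, 0, 0, 0, 0, 0, -1], [4, 0, 0, 0, 0, 0, -1], [4, 0, 0, 0, 0, 0, -1]]

```text
time_s: 23.45
tcp_pos: [0.6063, 0.0016, -0.0075]
tcp_rot: [2.281, 2.159, -0.0]
wrist_force: [-0.0, -4.6, -0.1]
width: 0.0004
grip_force: 2.9
```

Contact with the far stop is where predicted. Pressing a little more, then checking the side.

Emit:
jog_arm:
  moves:
    - [[1.5, 0, 0, 0, 0, 0, -1], [3, 0, 0, 0, 0, 0, -1], [3, 0, 0, 0, 0, 0, -1]]

```text
time_s: 23.82
tcp_pos: [0.6062, 0.0018, -0.0075]
tcp_rot: [2.282, 2.155, -0.003]
wrist_force: [-0.4, -13.7, 0.9]
width: 0.0007
grip_force: 6.6
```

```bash
python3 - <<'E'
from h import *
np.set_printoptions(precision=3,suppress=True)
R=Rt(0,np.pi/2)
for P in((-.027,-.03,-.008),(-.027,-.03,.06),(-.12,-.03,.06),(-.12,.046,.06),(-.12,.046,-.008),(-.06,.046,-.008)):print(row(W(*P),R)[:3])
E
```

```text
[-30.534   0.09    0.584]
[-30.767   0.126 -67.415]
[-31.585 -92.87  -67.462]
[ 44.412 -93.538 -67.723]
[ 44.645 -93.574   0.277]
[ 45.172 -33.576   0.307]
```

Emit:
jog_arm:
  moves:
    - [[-34, 0, 0, 0, 0, 0, -1], [-34, 0, -68, 0, 0, 0, -1], [-34, 0, -68, 0, 0, 0, -1], [-34, -93, -68, 0, 0, 0, -1], [0, -93, -68, 0, 0, 0, -1], [38, -93, -68, 0, 0, 0, -1], [38, -93, -68, 0, 0, 0, -1], [38, -93, 0, 0, 0, 0, -1], [38, -93, 0, 0, 0, 0, -1], [38, -60, 0, 0, 0, 0, -1], [38, -36, 0, 0, 0, 0, -1], [38, -36, 0, 0, 0, 0, -1]]

```text
time_s: 25.32
tcp_pos: [0.5747, 0.0457, -0.006]
tcp_rot: [2.28, 2.159, 0.005]
wrist_force: [-0.9, -0.7, -0.5]
width: 0.0004
grip_force: 0.0
```

```bash
python3 look.py | grep -v "1[0-9][0-9]\."
```

```text
F [-0.0604  0.0428 -0.006 ] f [-0.8872 -0.7106 -0.4644] t 25.325 q7 -0.11
```

Emit:
jog_arm:
  moves:
    - [[0, 4, 0, 0, 0, 0, -1], [0, 7, 0, 0, 0, 0, -1], [0, 9, 0, 0, 0, 0, -1], [0, 11, 0, 0, 0, 0, -1], [0, 11, 0, 0, 0, 0, -1]]

```text
time_s: 26.15
tcp_pos: [0.5837, 0.0458, -0.0076]
tcp_rot: [-2.28, -2.161, -0.002]
wrist_force: [-0.9, 0.7, 0.1]
width: 0.0003
grip_force: 0.0
```

```bash
python3 look.py | grep -v "1[0-9][0-9]\."
```

```text
F [-0.0514  0.0433 -0.0076] f [-0.8871  0.6521  0.131 ] t 26.15 q7 -0.1
```

Emit:
jog_arm:
  moves:
    - [[0, 2, 0, 0, 0, 0, -1], [0, 3, 0, 0, 0, 0, -1], [0, 3, 0, 0, 0, 0, -1]]

```text
time_s: 26.72
tcp_pos: [0.5842, 0.0458, -0.0078]
tcp_rot: [-2.277, -2.159, 0.003]
wrist_force: [-7.2, 0.7, 3.5]
width: 0.0005
grip_force: 3.8
```

Flush again. Back to the end for a final firm press.

Emit:
jog_arm:
  moves:
    - [[0, -40, 0, 0, 0, 0, -1], [0, -60, -68, 0, 0, 0, -1], [-76, -60, -68, 0, 0, 0, -1], [-76, -60, -68, 0, 0, 0, -1], [-76, 24, -68, 0, 0, 0, -1], [-76, 24, -68, 0, 0, 0, -1], [-76, 24, 0, 0, 0, 0, -1], [-76, 24, 0, 0, 0, 0, -1], [-58, 24, 0, 0, 0, 0, -1], [-46, 24, 0, 0, 0, 0, -1], [-42, 24, 0, 0, 0, 0, -1], [-42, 24, 0, 0, 0, 0, -1]]

```text
time_s: 28.22
tcp_pos: [0.609, 0.0016, -0.0057]
tcp_rot: [2.278, 2.159, 0.002]
wrist_force: [-0.7, -5.5, 0.3]
width: 0.0005
grip_force: 3.0
```

```bash
python3 look.py | grep -v "1[0-9][0-9]\."
```

```text
F [-0.024   0.0004 -0.0057] f [-0.6516 -5.4794  0.2674] t 28.225 q7 -0.04
side 0.53 bgr [59. 72. 91.] box [284.7 207.2 301.3 228.2] F(ctr) [-0.024   0.0469  0.015 ]
```

Emit:
jog_arm:
  moves:
    - [[2, 0, 0, 0, 0, 0, -1], [3, 0, 0, 0, 0, 0, -1], [3, 0, 0, 0, 0, 0, -1]]

```text
time_s: 28.8
tcp_pos: [0.609, 0.0018, -0.0057]
tcp_rot: [2.28, 2.155, -0.0]
wrist_force: [-0.5, -13.5, -0.9]
width: 0.0006
grip_force: 6.5
```

Emit:
jog_arm:
  moves:
    - [[-30, 0, 0, 0, 0, 0, -1], [-30, 0, -60, 0, 0, 0, -1], [-60, -40, -120, 0, 0, 0, -1], [-150, -100, -150, 0, 0, 0, -1], [-250, -140, -150, 0, 0, 0, -1], [-250, -140, -150, 0, 0, 0, -1], [-250, -140, -150, 0, 0, 0, -1], [-250, -140, -150, 0, 0, 0, -1]]

```text
time_s: 29.8
tcp_pos: [0.4543, -0.2394, 0.1443]
tcp_rot: [2.283, 2.153, 0.003]
wrist_force: [0.5, 0.7, -0.1]
width: 0.0003
grip_force: 0.0
```

```bash
cat > fin.py <<'E'
from look import *
state()
g=manip.capture('top').astype(float); cv2.imwrite('pics/fin.png',g)
mould('top');mould('side')
cs=[W(-.021+i*.021,.110+j*.1,.018) for j in(1,-1) for i in(-1,1)]
print('home corners top',proj('top',cs).ravel())
for l in('stop_a_lip','stop_a_hinge'):print(l,[(np.round(d['point'],1),round(d['score'],2)) for d in manip.pinpoint('top',l)])
o=cv2.imread('pics/top0.png').astype(float)
for r in(192,195,200,204): print('far bar',r,g[r,186:199].mean(1).astype(int),o[r,186:199].mean(1).astype(int))
for c in(206,215,240,255,265,271): print('mould/fence col',c,g[180:204,c].mean(1).astype(int))
for r in(190,195): print('ends r-b',r,(g[r,194:208,2]-g[r,194:208,0]).astype(int),(g[r,264:282,2]-g[r,264:282,0]).astype(int))
for r in(154,158): print('carriages dark',r,[g[r,a:b].mean(1).argmin()+a for a,b in((185,212),(225,250))],[o[r,a:b].mean(1).argmin()+a for a,b in((185,212),(225,250))])
E
python3 fin.py
```

```text
F [-0.1669 -0.2478  0.1443] f [ 0.5302  0.6689 -0.0803] t 29.8 q7 0.37
top 0.87 bgr [ 25.  33. 142.] box [321.6 292.2 400.2 320. ] F(ctr) [-0.3205 -0.225   0.015 ]
top 0.84 bgr [100.  46.  26.] box [390.4 136.7 468.8 161.7] F(ctr) [ 0.1049 -0.4248  0.015 ]
top 0.81 bgr [35. 57. 89.] box [201.7 188.1 275.1 201.6] F(ctr) [-0.0226  0.1116  0.015 ]
top 0.72 bgr [118. 129. 138.] box [188.6 166.4 202.3 213.1] F(ctr) [-0.0243  0.2289  0.015 ]
side 0.85 bgr [45. 65. 94.] box [283.  189.9 303.2 231.7] F(ctr) [-0.0236  0.0938  0.015 ]
side 0.69 bgr [ 31.  34. 123.] box [221.8 294.  279.3 376.7] F(ctr) [-0.1407 -0.3868  0.015 ]
side 0.65 bgr [ 33.  36. 125.] box [152.3 252.3 201.6 317.2] F(ctr) [-0.3235 -0.2395  0.015 ]
side 0.61 bgr [113.  55.  32.] box [359.6 308.2 397.1 399.1] F(ctr) [ 0.1024 -0.439   0.015 ]
home corners top [200.1349 198.3412 200.9192 183.5584 273.2731 198.8054 273.4807 184.0145]
stop_a_lip [(array([228.3, 139.3]), 0.81)]
stop_a_hinge [(array([233.4, 174.4]), 0.87)]
far bar 192 [102  99  98 100 136 158 165 165 162 117  73  67  70] [ 93  93  91  93 126 148 154 154 151 111  
[... 866 characters left out ...]
0  73  75  71  68  42  66  60  71  67  54  57  58
  66  43  36 141 149 145]
mould/fence col 271 [126  69  40  66  81  74  69  76  72  68  45  64  57  71  77  61  72  61
  67  44  40 139 145 147]
ends r-b 190 [18 14 12 11 14 12 10 36 36 35 35 35 33 37] [34 36 36 39 41 38 37 36 34 34 19 17 15 18 14 17 17 18]
ends r-b 195 [22 17 13 15 13 12 21 33 37 39 49 44 49 55] [45 45 48 51 54 54 56 53 55 44 19 17 16 17 16 16 16 16]
carriages dark 154 [np.int64(197), np.int64(235)] [np.int64(197), np.int64(232)]
carriages dark 158 [np.int64(199), np.int64(239)] [np.int64(197), np.int64(239)][ WARN:0@1.020] global loadsave.cpp:1063 imwrite_ Unsupported depth image for selected encoder is fallbacked to CV_8U.
```

Everything checks out. The moulding ends are at columns 200.5 and 273.5, as predicted for home. Its front edge is parallel to the fence, the far bar has not moved, and the near lip is resting behind. Handing in.

```bash
python3 -c "
from workcell import manip; print(manip.finish_job())"
```

```text
the job is handed in; nothing more can be done
None
```

I handed the job in at about 30 s on the robot's clock: the near stop is flipped up on its rear rest, and the moulding is flat against the fence and pressed (about 13 N) home against the far stop, with neither stop shifted along the fence.

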